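# Finish the slat tower on the carrier, lift it and hold it level

### The job

Pick the two spare wooden slats off the yellow rack and lay them on the blue carrier as its third layer: crosswise over the middle layer, one directly above each slat of the bottom layer and outside the corner pegs, without dropping them. With both slats laid and let go, take the carrier by its orange handle alone, lift it with its whole tower about 10 cm straight off the bench, and finish while still holding it there, level and motionless. Do not tip the carrier, and leave the bolt bin, coupling, spray can, bolt, tape, wrench and carton where they are.

Things in the scene. Friction and masses are not known exactly. Their poses are not given: they have to be found in the camera images.
- carrier: loose blue plate 220 x 220 x 12 mm; four pegs, 10 mm thick, 60 mm high over the underside, at x, y = +-54 mm inside the tower's corners; in its middle an upright stem, 16 mm thick along carrier x, 30 mm wide along y, whose top is the orange handle, 68 to 102 mm above the underside. About 0.42 kg, with all six slats 0.7 kg. Origin: centre of the underside; z up through the handle, x along the bottom slats
- slat_a: spare wooden slat 220 x 24 x 18 mm, 48 g, lying flat across the rack, underside 30 mm above the bench. Origin: centre of its underside; x along its length, y across, z up. Its place on the carrier: carrier x = 0, y = +80 or -80 mm, underside at carrier z = 48 mm, parallel to carrier x
- slat_b: the other spare slat, same as slat_a (the two are interchangeable); about 100 mm beside it on the rack
- low_l: slat of the same size, bottom layer on the carrier: at carrier y = +80 mm, lying along carrier x, underside at carrier z = 12 mm; loose. Origin and axes as slat_a
- low_r: the same, bottom layer at carrier y = -80 mm
- mid_f: slat of the same size, middle layer: at carrier x = +80 mm, lying along carrier y, underside at carrier z = 30 mm, top at 48 mm; loose. Origin and axes as slat_a
- mid_n: the same, middle layer at carrier x = -80 mm
- rack: fixed: two yellow bars 22 mm wide, 30 mm high, 170 mm long along rack y, at rack x = +62 and -62 mm, joined in the middle (y = 0) by a dark strip 8 mm high, 22 mm wide. Origin: centre of the underside. The spare slats lie across the bars, roughly along rack x, at y about +50 and -50 mm, open below their middles down to the bench
- bolt_bin: bystander: small blue bin of bolts, 150 x 100 x 75 mm, origin under its centre; not to be moved
- coupling: bystander: brass pipe coupling, 48 mm across, 58 mm tall, origin under its centre; not to be moved
- spray_can: bystander: red can, 54 mm across, 150 mm tall, origin under its centre; not to be moved
- hex_bolt: bystander: big steel bolt with a nut lying on the bench, 85 mm long, 25 mm high, origin under its middle; not to be moved
- tape: bystander: yellow roll of tape lying flat, 90 mm across, 38 mm high, origin under its centre; not to be moved
- wrench: bystander: wrench about 180 mm long lying flat, origin under its middle; not to be moved
- carton: bystander: cardboard carton 120 x 90 x 70 mm, origin under its centre; not to be moved
Things that resemble listed ones, but are neither listed nor needed, are in the scene too. What is shaped like the slat_b but purple is not meant.

How it is judged:
On the way, in this order (a step that is already met when the one before it is completed fails the run):
1. both spare slats lie crosswise as the third layer above the bottom slats, let go and at rest, the carrier still on the bench (((x of slat_a in the frame of carrier between -0.02 and 0.02 m and y of slat_a in the frame of carrier between 0.065 and 0.095 m and z of slat_a in the frame of carrier between 0.043 and 0.053 m and angle between the x axis of each of slat_a, slat_b and the x axis of carrier, either way round below 0.17 rad and x of slat_b in the frame of carrier between -0.02 and 0.02 m and y of slat_b in the frame of carrier between -0.095 and -0.065 m and z of slat_b in the frame of carrier between 0.043 and 0.053 m) or (x of slat_b in the frame of carrier between -0.02 and 0.02 m and y of slat_b in the frame of carrier between 0.065 and 0.095 m and z of slat_b in the frame of carrier between 0.043 and 0.053 m and angle between the x axis of each of slat_b, slat_a and the x axis of carrier, either way round below 0.17 rad and x of slat_a in the frame of carrier between -0.02 and 0.02 m and y of slat_a in the frame of carrier between -0.095 and -0.065 m and z of slat_a in the frame of carrier between 0.043 and 0.053 m)) and x of low_l in the frame of carrier between -0.02 and 0.02 m and y of low_l in the frame of carrier between 0.06 and 0.1 m and z of low_l in the frame of carrier between 0.007 and 0.017 m and angle between the x axis of each of low_l, low_r and the x axis of carrier, either way round below 0.17 rad and x of low_r in the frame of carrier between -0.02 and 0.02 m and y of low_r in the frame of carrier between -0.1 and -0.06 m and z of low_r in the frame of carrier between 0.007 and 0.017 m and x of mid_f in the frame of carrier between 0.06 and 0.1 m and y of mid_f in the frame of carrier between -0.02 and 0.02 m and z of mid_f in the frame of carrier between 0.025 and 0.035 m and angle between the x axis of each of mid_f, mid_n and the y axis of carrier, either way round below 0.17 rad and x of mid_n in the frame of carrier between -0.1 and -0.06 m and y of mid_n in the frame of carrier between -0.02 and 0.02 m and z of mid_n in the frame of carrier between 0.025 and 0.035 m and contact force between the fingers and slat_a below 0.5 N and contact force between the fingers and slat_b below 0.5 N and contact force between the fingers and low_l below 0.5 N and contact force between the fingers and low_r below 0.5 N and contact force between the fingers and mid_f below 0.5 N and contact force between the fingers and mid_n below 0.5 N and height (world z) of carrier below 0.006 m and linear speed of each of slat_a, slat_b below 0.03 m/s), for 0.2 s.
2. the carrier with the whole tower is held by its handle, well clear of the bench, level and still (((x of slat_a in the frame of carrier between -0.02 and 0.02 m and y of slat_a in the frame of carrier between 0.065 and 0.095 m and z of slat_a in the frame of carrier between 0.043 and 0.053 m and angle between the x axis of each of slat_a, slat_b and the x axis of carrier, either way round below 0.17 rad and x of slat_b in the frame of carrier between -0.02 and 0.02 m and y of slat_b in the frame of carrier between -0.095 and -0.065 m and z of slat_b in the frame of carrier between 0.043 and 0.053 m) or (x of slat_b in the frame of carrier between -0.02 and 0.02 m and y of slat_b in the frame of carrier between 0.065 and 0.095 m and z of slat_b in the frame of carrier between 0.043 and 0.053 m and angle between the x axis of each of slat_b, slat_a and the x axis of carrier, either way round below 0.17 rad and x of slat_a in the frame of carrier between -0.02 and 0.02 m and y of slat_a in the frame of carrier between -0.095 and -0.065 m and z of slat_a in the frame of carrier between 0.043 and 0.053 m)) and x of low_l in the frame of carrier between -0.02 and 0.02 m and y of low_l in the frame of carrier between 0.06 and 0.1 m and z of low_l in the frame of carrier between 0.007 and 0.017 m and angle between the x axis of each of low_l, low_r and the x axis of carrier, either way round below 0.17 rad and x of low_r in the frame of carrier between -0.02 and 0.02 m and y of low_r in the frame of carrier between -0.1 and -0.06 m and z of low_r in the frame of carrier between 0.007 and 0.017 m and x of mid_f in the frame of carrier between 0.06 and 0.1 m and y of mid_f in the frame of carrier between -0.02 and 0.02 m and z of mid_f in the frame of carrier between 0.025 and 0.035 m and angle between the x axis of each of mid_f, mid_n and the y axis of carrier, either way round below 0.17 rad and x of mid_n in the frame of carrier between -0.1 and -0.06 m and y of mid_n in the frame of carrier between -0.02 and 0.02 m and z of mid_n in the frame of carrier between 0.025 and 0.035 m and contact force between the fingers and slat_a below 0.5 N and contact force between the fingers and slat_b below 0.5 N and contact force between the fingers and low_l below 0.5 N and contact force between the fingers and low_r below 0.5 N and contact force between the fingers and mid_f below 0.5 N and contact force between the fingers and mid_n below 0.5 N and height (world z) of carrier between 0.06 and 0.16 m and world x of carrier below 0.7 m and angle between carrier's own z axis and vertical below 0.12 rad and linear speed of carrier below 0.03 m/s and angular speed of carrier below 0.15 rad/s and contact force between the fingers and carrier above 2 N and contact force between carrier and bolt_bin below 0.3 N and contact force between carrier and coupling below 0.3 N and contact force between carrier and spray_can below 0.3 N and contact force between carrier and hex_bolt below 0.3 N and contact force between carrier and tape below 0.3 N and contact force between carrier and wrench below 0.3 N and contact force between carrier and carton below 0.3 N and contact force between carrier and rack below 0.3 N), for 0.5 s.
At the end, for the whole second after the job is handed in: Carrier held by its handle only, underside 60-160 mm above the bench, tilt < 0.12 rad, < 0.03 m/s, < 0.15 rad/s, clear of all else (x < 0.7 m); top slats above the bottom ones (15 mm across, 20 mm along, 0.17 rad), lower slats within 20 mm and 0.17 rad of their places; fingers off the slats (all of step 2); the arm keeps its last pose, push and grip.
It fails at once if the carrier is tipped by more than 0.3 rad (angle between carrier's own z axis and vertical above 0.3 rad).
It fails at once if a spare slat is dropped (it falls free faster than 0.6 m/s, from about 2 cm) ((contact force between the fingers and slat_a below 0.05 N and linear speed of slat_a above 0.6 m/s) or (contact force between the fingers and slat_b below 0.05 N and linear speed of slat_b above 0.6 m/s)).
It fails at once if a bystander is moved by more than 30 mm (distance of any of bolt_bin, coupling, spray_can, hex_bolt, tape, wrench, carton from where it was at the start of the episode above 0.03 m).
It also fails if it takes over 64 s, if anything falls off the work surface, if the arm or the gripper's body presses on something with over 40 N, if the wrist force passes 120 N, or if a joint passes its speed limit or range.

### The arm

A 6-joint arm with a two-finger parallel gripper is mounted at the origin on the work surface. World frame = base frame: x ahead of the robot, y to its left, z up, the work surface at z = 0. Lengths are in m, angles in rad, forces in N, time in s.
With the tool pointing down it reaches from about 0.325 to 0.9 m from the base axis. Payload 6.1 kg.
Tool frame: the origin (TCP) lies at the very end of the fingers, on their centre line; the grasp point (between the pads) lies 19 mm behind it; z points along the fingers, y is the line along which they close (so a half turn about z gives the same grasp; the last joint's range is limited). The gripper opens to 87 mm and grips with 3 to 60 N. Pads are 19 mm wide; open, the fingers measure 117 mm over their backs; the gripper's body (75 mm by 190 mm) begins 51 mm behind the grasp point.
Start: joints at [1.167, 0.22, 1.526, -0, 1.395, -0.126], TCP at [0.171, 0.601, 0.223] pointing down, gripper open.
Joint ranges: [-2.98, 2.98], [-0.91, 2.08], [0.09, 2.57], [-1.24, 4.39], [0.2, 2.65], [-2.68, 2.68]. Speed limits (rad/s): [2.57, 2.57, 3.01, 3.14, 3.14, 3.14].

### API

Orientations are given as a unit quaternion [w, x, y, z].
In Python, from cell import robot, viewer gives the robot as it stands.
- The arm moves only by the shell command python3 -m jog 'ROWS' [OPENING] [FORCE]. ROWS is a JSON object of lists of equal length, an entry for each row: "translation": the shift along the tool's x, y, z in mm, a list of three; "twist": the turn about the tool's z in degrees. A call has exactly 8 rows; each row shifts and turns the commanded pose from where the row before left it, along the tool's axes as they then stand; what a row does not reach is not made up. A row lasts 1/10 s, in which the tool goes at most 50 mm and 8.59 degrees, less where a joint would pass 70% of its speed; a pose out of reach is approached as far as the arm can. A call is refused whole if a number of a shift passes 50 or a number of a turn 8.59, either way. A call with a gripper value outside its range is refused whole. OPENING is the opening, from 0 (shut) to 1 (fully open), set as the call begins (- or left out, the last holds). The fingers move at their own pace and stop on an object; FORCE is the grip in N (left out, the last holds). Time passes only in rows, so rows that do not move let the fingers close, or fill a call up. It gives the time, the measured TCP pose, the force, the opening and the grip force at its end, in the units of the state.
- robot.state(): the state, without advancing time (a new reading comes with each control period).
- viewer.grab_frame(name): name is "scene" or "top"; returns a dict with "img" (480x640x3 uint8, red, green, blue), "fx", "fy", "cx", "cy" (pixels), "distortion" ([k1, k2, p1, p2, k3] as OpenCV has them; the pictures are not rectified), "pose" (4x4, takes a point from camera to world coordinates). Camera axes: x right, y up, looking along -z (the intrinsics and any distortion apply to the point x, -y, -z); pixel columns grow to the right and rows downward; lengths in m; the calibration is good to about 2 mm. A picture is of the moment at which its call begins. There is no depth.
- robot.job_done(): hands the job in; it is judged then, once.
The state is a dict: "time": time; "q": joint angles; "joint_vel": joint speeds; "effort": joint torques, N m; "position": TCP position; "ee_rot": TCP orientation; "wrist_force": force on the tool from outside, world axes, zero at the start; "ft_torque": the same for the moment, N m; "width": finger opening in m; "grip_force": force on a finger pad.
Only numpy, scipy, OpenCV 4.12 (cv2) and the standard library are available. Lean on these libraries where they do the work, as an engineer would, in place of code of your own. Each camera call takes 0.05 s, during which the arm holds its last target. There are 200 camera calls.

## Working session

There is one attempt and no reset: what is moved stays moved. The work goes in short steps, Python scripts to look and compute and a shell command to move; the robot and the scene stay as the last step left them, time stands still between calls to the robot, and variables do not carry over. Pictures are saved under pics/ and viewed, at most 12 in all, crops included, and the job is handed in when it is done.

```bash
mkdir -p pics; ls; python3 - <<'E'
from cell import robot, viewer
import cv2
for n in("scene","top"):
    f=viewer.grab_frame(n); cv2.imwrite(f"pics/{n}0.png",f["img"][:,:,::-1])
    print(n,f["fx"],f["fy"],f["cx"],f["cy"],f["distortion"],f["pose"])
print(robot.state())
E
```

```text
pics
scene 440.1034410612114 440.1034410612114 320.05424230903924 237.9887048166392 [-0.09324857  0.          0.          0.          0.        ] [[-1.67634557e-02 -7.99974680e-01  5.99799548e-01  1.08386963e+00]
 [ 9.99859204e-01 -1.29640009e-02  1.06539310e-02  5.04007888e-02]
 [-7.47073151e-04  5.99893695e-01  8.00079369e-01  8.39481553e-01]
 [ 0.00000000e+00  0.00000000e+00  0.00000000e+00  1.00000000e+00]]
top 435.61842349703363 435.61842349703363 321.3841678550143 234.5058163827131 [-0.03281189  0.          0.          0.          0.        ] [[ 0.00481148  0.98805758 -0.15400993  0.28602451]
 [-0.99995315  0.00604744  0.00755773  0.04028475]
 [ 0.00839884  0.15396635  0.98804039  1.24980303]
 [ 0.          0.          0.          1.        ]]
{'time': 0.1, 'q': array([ 1.16692133e+00,  2.21120619e-01,  1.52751288e+00, -3.84628672e-05,
        1.39473651e+00, -1.26120784e-01]), 'joint_vel': array([-1.13881553e-04, -3.33014783e-03, -3.20881301e-03,  5.30356771e-05,
       -1.12052999e-04,  5.83451154e-05]), 'effort': array([ 1.54312082e-03, -4.95940733e+01, -3.88522410e+01,  7.02645653e-02,
        5.13665518e-02, -2.03740444e-05]), 'position': array([0.17117259, 0.60050188, 0.22155461]), 'ee_rot': array([-2.14481403e-04,  1.38427713e-01,  9.90372141e-01, -8.62617091e-04]), 'wrist_force': array([ 0.51073558, -0.66819479, -0.75236648]), 'ft_torque': array([ 0.01270533, -0.03400211, -0.00440589]), 'grip_force': 0.0, 'width': 0.08686055168484864}
```

View pics/scene0.png

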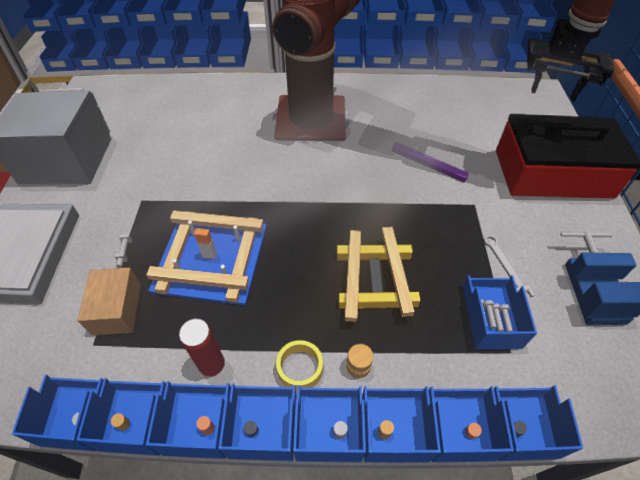

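View pics/top0.png

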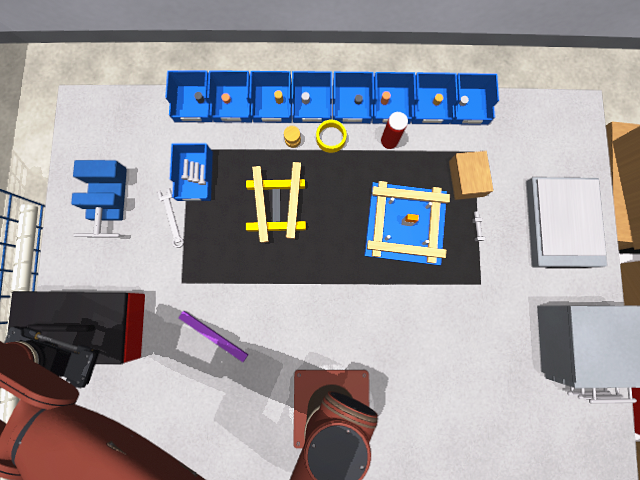

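The scene shows the spare slats on the yellow rack: in the top picture at (260,203) and (294,200). The purple bar at (213,335) is a decoy, because it is the wrong colour and not on the rack. The carrier is at (407,222) with its orange handle at (411,217). Next I rectify at z = 48 mm, the top of both the spare and middle slats.

```bash
cat > h.py <<'E'
from cell import robot, viewer
import cv2, numpy as np
def proj(f,P):
    T=np.linalg.inv(f["pose"]); T=np.diag([1,-1,-1,1.])@T
    K=np.array([[f["fx"],0,f["cx"]],[0,f["fy"],f["cy"]],[0,0,1]])
    p,_=cv2.projectPoints(np.asarray(P,float).reshape(-1,1,3),cv2.Rodrigues(T[:3,:3])[0],T[:3,3],K,np.array(f["distortion"],float)); return p[:,0]
X0,Y0=0.75,0.30   # ortho: col=(Y0-y), row=(X0-x), 1 mm/px
def ortho(f,z,x1=0.35,y1=-0.35):
    r,c=np.mgrid[0:int((X0-x1)*1000),0:int((Y0-y1)*1000)]
    P=np.stack([X0-r/1000,Y0-c/1000,np.full(r.shape,z)],-1)
    m=proj(f,P).reshape(*r.shape,2).astype(np.float32)
    return cv2.remap(f["img"][:,:,::-1].copy(),m[...,0],m[...,1],cv2.INTER_CUBIC)
def rects(img,lo,hi,amin):
    m=cv2.inRange(cv2.cvtColor(img,cv2.COLOR_BGR2HSV),lo,hi)
    m=cv2.morphologyEx(m,cv2.MORPH_OPEN,np.ones((5,5)))
    for c in cv2.findContours(m,cv2.RETR_EXTERNAL,cv2.CHAIN_APPROX_NONE)[0]:
        if cv2.contourArea(c)<amin: continue
        b=cv2.boxPoints(cv2.minAreaRect(c)); w=np.c_[X0-b[:,1]/1000,Y0-b[:,0]/1000]
        (_,(a,d),_)=cv2.minAreaRect(c); e=w[1]-w[0] if np.linalg.norm(w[1]-w[0])>np.linalg.norm(w[2]-w[1]) else w[2]-w[1]
        print(w.mean(0).round(4),"size",round(a),round(d),"ang of long axis",np.degrees(np.arctan2(e[1],e[0])).round(1))
    return m
E
python3 - <<'E'
from h import *
for n in("top","scene"):
    f=viewer.grab_frame(n); o=ortho(f,.048); cv2.imwrite(f"pics/o_{n}.png",o)
    h=cv2.cvtColor(o,cv2.COLOR_BGR2HSV)
    print(n); m=rects(o,(8,60,120),(26,170,255),1500); cv2.imwrite(f"pics/m_{n}.png",m)
a=cv2.imread("pics/o_top.png");b=cv2.imread("pics/m_top.png");
cv2.imwrite("pics/v1.png",cv2.resize(np.vstack([a,cv2.imread("pics/o_scene.png")]),None,fx=.74,fy=.74))
E
```

```text
top
scene
[ 0.5158 -0.2138] size 222 188 ang of long axis -96.0
[0.5628 0.2214] size 223 57 ang of long axis -172.6
[0.5749 0.1314] size 222 121 ang of long axis -172.9
```

View pics/v1.png

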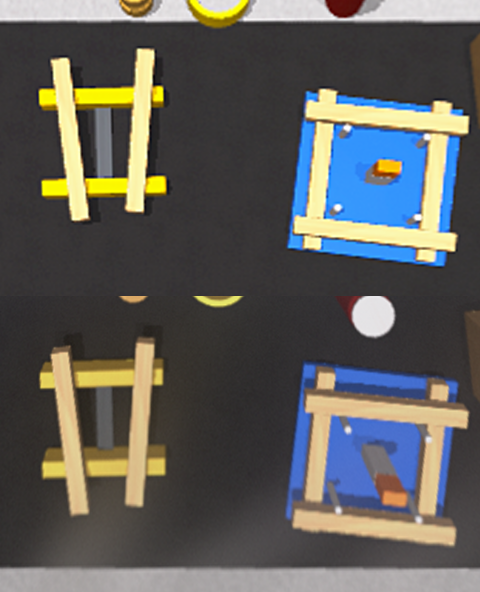

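```bash
python3 - <<'E'
from h import *
o=cv2.imread("pics/o_top.png"); h=cv2.cvtColor(o,cv2.COLOR_BGR2HSV)
for p in[(94,188),(189,176),(522,159),(507,316),(428,220),(140,130),(100,130),(524,226)]: print(p,h[p[1],p[0]])
rois={"L":(50,60,140,310),"R":(150,50,225,300),"far":(405,130,640,185),"near":(385,285,625,345)}
for n in("top","scene"):
  o=cv2.imread(f"pics/o_{n}.png")
  for k,(a,b,c,d) in rois.items():
    q=np.zeros_like(o)
    q[b:d,a:c]=o[b:d,a:c]; print(n,k); rects(q,(8,50,110),(32,(140 if n=="top" else 160),255),1500)
f=viewer.grab_frame("top"); o=ortho(f,.102); print("handle"); q=np.zeros_like(o);q[150:300,440:600]=o[150:300,440:600]; rects(q,(5,190,150),(22,255,255),100)
o=ortho(f,.012); print("plate"); rects(o,(95,120,90),(125,255,255),3000)
E
```

```text
(94, 188) [ 29  74 251]
(189, 176) [ 29  73 251]
(522, 159) [ 28  77 251]
(507, 316) [ 28  75 251]
(428, 220) [ 26  88 252]
(140, 130) [ 29 255 251]
(100, 130) [ 18 194 130]
(524, 226) [ 23 255 252]
top L
[0.562  0.2057] size 222 26 ang of long axis -172.8
top R
[0.5744 0.1114] size 27 222 ang of long axis -4.0
top far
[ 0.5927 -0.2233] size 221 49 ang of long axis -92.3
top near
[ 0.4355 -0.207 ] size 59 220 ang of long axis -90.0
scene L
[0.5672 0.2035] size 227 84 ang of long axis -178.6
scene R
[0.5785 0.1135] size 73 227 ang of long axis 0.0
scene far
[ 0.593  -0.2225] size 54 221 ang of long axis -90.0
scene near
[ 0.4463 -0.2061] size 223 51 ang of long axis -94.9
handle
plate
[ 0.519  -0.2153] size 132 134 ang of long axis -6.1
```

```bash
python3 - <<'E'
from h import *
f=viewer.grab_frame("top")
def blobs(z,lo,hi,roi,a0,a1):
    o=ortho(f,z); m=cv2.inRange(cv2.cvtColor(o,cv2.COLOR_BGR2HSV),lo,hi); q=np.zeros_like(m); a,b,c,d=roi; q[b:d,a:c]=m[b:d,a:c]
    n,l,s,ct=cv2.connectedComponentsWithStats(q)
    for i in range(1,n):
        if a0<s[i,4]<a1: print(z,(X0-ct[i,1]/1000).round(4),(Y0-ct[i,0]/1000).round(4),s[i])
blobs(.060,(0,0,150),(180,90,255),(440,160,600,310),30,300)
blobs(.102,(8,200,200),(28,255,255),(440,150,600,300),50,2000)
for z,ro in((.048,[(405,130,640,190),(385,280,630,350)]),):
  o=ortho(f,z); m=cv2.inRange(cv2.cvtColor(o,cv2.COLOR_BGR2HSV),(20,40,200),(34,110,255))
  for a,b,c,d in ro:   # centre line by columns with the right thickness
    pts=[]
    for k in range(a,c):
        r=np.flatnonzero(m[b:d,k])
        if 20<len(r)<29: pts.append((k,b+r.mean()))
    p=np.array(pts); fit=np.polyfit(p[:,0],p[:,1],1); e0,e1=p[:,0].min(),p[:,0].max(); cm=(e0+e1)/2
    print("slat centre",(X0-np.polyval(fit,cm)/1000).round(4),(Y0-cm/1000).round(4),"len",e1-e0,"slope deg",np.degrees(np.arctan(fit[0])).round(2))
  s=cv2.resize(ortho(f,.060)[90:380,370:650],None,fx=2,fy=2); cv2.imwrite("pics/v2.png",s)
E
```

```text
0.06 0.5468 -0.1434 [440 170   9  87 278]
0.06 0.5747 -0.1663 [460 170  13  12  95]
0.06 0.5262 -0.2328 [516 218  25  20  49]
0.06 0.4675 -0.1535 [447 278  13  11  89]
0.06 0.446 -0.1894 [440 298 105  12 284]
0.06 0.4426 -0.152 [440 304  31   6 116]
0.102 0.5144 -0.2129 [499 228  29  17 401]
slat centre 0.5919 -0.2235 len 213.0 slope deg 5.61
slat centre 0.435 -0.207 len 212.0 slope deg 6.48
```

View pics/v2.png

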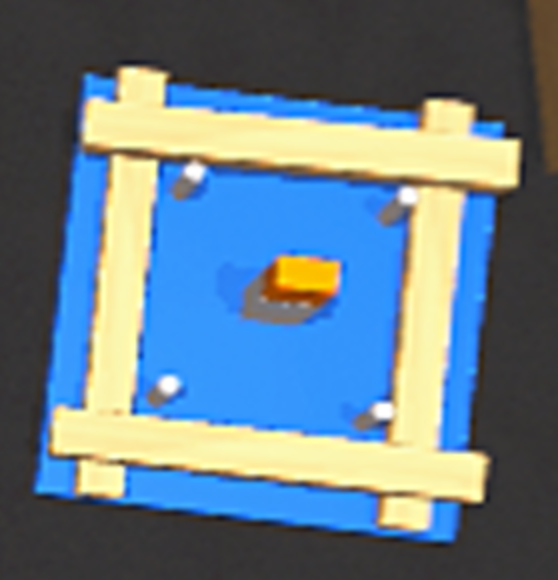

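Pegs and handle agree with each other. Carrier centre is about (0.515, -0.214) with yaw about -6.7°. The spare slats are L (0.562, 0.206, +7.2°) and R (0.574, 0.111, -4°).

```bash
cat >> h.py <<'E'
def go(x,y,z,psi):
    s=robot.state(); w,a,b,c=s["ee_rot"]; ty=np.array([2*(a*b-w*c),1-2*(a*a+c*c)])
    cur=np.degrees(np.arctan2(ty[1],ty[0])); p=np.radians(psi); d=(np.array([x,y,z])-s["position"])*1000
    print("t",s["time"],"pos",s["position"].round(4),"psi",cur.round(2),"-> twist",-(psi-cur).round(2),"then xyz mm",
      (-np.sin(p)*d[0]+np.cos(p)*d[1]).round(1),(np.cos(p)*d[0]+np.sin(p)*d[1]).round(1),(-d[2]).round(1),"width",s["width"].round(4),"q6",s["q"][5].round(2))
E
python3 -c "
from h import *
go(.5744,.1114,.12,86)"
```

```text
Traceback (most recent call last):
  File "h.py", line 26, in go
    (-np.sin(p)*d[0]+np.cos(p)*d[1]).round(1),(np.cos(p)*d[0]+np.sin(p)*d[1]).round(1),(-d[2]).round(1),"width",s["width"].round(4),"q6",s["q"][5].round(2))
                                                                                                                ^^^^^^^^^^^^^^^^
AttributeError: 'float' object has no attribute 'round'
```

```bash
sed -i 's/s\["width"\].round(4)/round(s["width"],4)/' h.py
python3 -c "
from h import *
go(.5744,.1114,.12,86)"
```

```text
t 0.3 pos [0.1713 0.6008 0.2221] psi 74.08 -> twist -11.92 then xyz mm -436.3 -460.1 102.1 width 0.0866 q6 -0.13
```

```bash
python3 -m jog '{"translation":[[0,0,0],[0,0,0],[-31,-33,0],[-31,-33,0],[-31,-33,0],[-31,-33,0],[-31,-33,0],[-31,-33,0]],"twist":[-6,-6,0,0,0,0,0,0]}' 0.7 15
python3 -m jog '{"translation":[[-31,-33,5],[-31,-33,10],[-31,-33,15],[-31,-33,15],[-31,-33,15],[-31,-33,15],[-31,-33,15],[-31,-33,12]],"twist":[0,0,0,0,0,0,0,0]}'
python3 -c "
from h import *
go(.5744,.1114,.025,86)"
```

```text
time: 1.1
position: [0.3443, 0.3893, 0.2227]
ee_rot: [0.0, 0.034, 0.999, 0.0]
wrist_force: [0.5, 0.8, 0.5]
width: 0.0608
grip_force: 0.0
time: 1.9
position: [0.5735, 0.1088, 0.1196]
ee_rot: [-0.0, 0.034, 0.999, 0.0]
wrist_force: [0.8, 1.5, 0.4]
width: 0.0609
grip_force: 0.0
t 1.9 pos [0.5735 0.1088 0.1196] psi 86.07 -> twist 0.07 then xyz mm -0.7 2.7 94.6 width 0.0609 q6 -1.45
```

```bash
python3 -m jog '{"translation":[[0,0,20],[0,0,20],[0,0,20],[0,0,15],[0,0,10],[0,0,6],[0,0,4],[0,0,0]],"twist":[0,0,0,0,0,0,0,0]}'
python3 -c "
from h import *
go(.5744,.1114,.025,86)
im=viewer.grab_frame('scene')['img'][200:360,300:500,::-1]; cv2.imwrite('pics/v3.png',cv2.resize(im,None,fx=3,fy=3))"
```

```text
time: 2.7
position: [0.5729, 0.1106, 0.0256]
ee_rot: [0.0, 0.034, 0.999, -0.0]
wrist_force: [0.4, 0.4, -0.5]
width: 0.0607
grip_force: 0.0
t 2.7 pos [0.5729 0.1106 0.0256] psi 86.1 -> twist 0.1 then xyz mm -1.4 0.9 0.6 width 0.0607 q6 -1.45
```

View pics/v3.png

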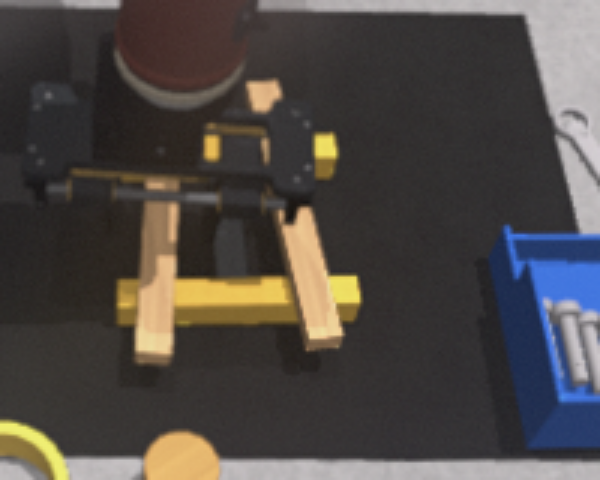

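The crop shows the gripper body straddling slat R at (160,190), centred on it. Close and lift.

```bash
python3 -m jog '{"translation":[[0,0,0],[0,0,0],[0,0,0],[0,0,0],[0,0,0],[0,0,0],[0,0,-2],[0,0,-4]],"twist":[0,0,0,0,0,0,0,0]}' 0 20
python3 -m jog '{"translation":[[0,0,-8],[0,0,-12],[0,0,-15],[0,0,-20],[0,0,-20],[0,0,-15],[0,0,-8],[0,0,0]],"twist":[0,0,0,0,0,0,0,0]}'
python3 -c "
from h import *
go(.5057,-.2935,.12,83.3)"
```

```text
time: 3.55
position: [0.5723, 0.1104, 0.0312]
ee_rot: [-0.001, 0.034, 0.999, -0.0]
wrist_force: [-1.1, -0.7, -0.1]
width: 0.0239
grip_force: 20.0
time: 4.35
position: [0.5739, 0.1106, 0.1314]
ee_rot: [0.002, 0.034, 0.999, 0.0]
wrist_force: [0.8, -0.8, -0.5]
width: 0.0236
grip_force: 20.0
t 4.35 pos [0.5739 0.1106 0.1314] psi 86.09 -> twist 2.79 then xyz mm 20.6 -409.3 11.4 width 0.0236 q6 -1.45
```

```bash
python3 -m jog '{"translation":[[0,0,0],[2,-15,0],[2,-25,0],[2,-35,0],[2,-35,0],[2,-35,0],[2,-35,0],[2,-35,0]],"twist":[1.4,1.4,0,0,0,0,0,0]}'
python3 -m jog '{"translation":[[2,-35,0],[2,-35,0],[2,-35,0],[0,-35,0],[0,-25,0],[0,-18,0],[0,-8,0],[0,0,0]],"twist":[0,0,0,0,0,0,0,0]}'
python3 - <<'E'
from h import *
go(.5057,-.2935,.045,83.3)
f=viewer.grab_frame('scene'); o=ortho(f,.048)[40:400,330:650]; o2=ortho(f,.153)[40:400,330:650]
cv2.imwrite('pics/v4.png',cv2.resize(f['img'][180:330,110:310,::-1],None,fx=3.5,fy=3.5))
E
```

```text
time: 5.15
position: [0.5325, -0.1035, 0.1284]
ee_rot: [-0.001, 0.059, 0.998, 0.0]
wrist_force: [-0.1, 0.1, 0.1]
width: 0.0237
grip_force: 20.0
time: 5.95
position: [0.5052, -0.2911, 0.129]
ee_rot: [-0.0, 0.059, 0.998, 0.0]
wrist_force: [-0.5, 1.7, -1.0]
width: 0.0237
grip_force: 20.0
t 5.95 pos [ 0.5052 -0.2911  0.129 ] psi 83.19 -> twist -0.11 then xyz mm -0.7 -2.4 84.0 width 0.0237 q6 -2.11
```

View pics/v4.png

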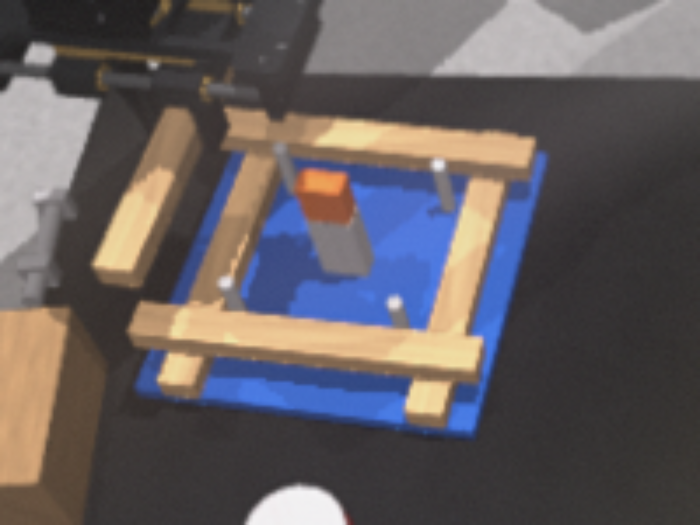

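The held slat hangs at (150,200), parallel to the bottom slats and beside its place, so it is ready to be lowered.

```bash
python3 -m jog '{"translation":[[0,-2,15],[0,0,18],[0,0,18],[0,0,14],[0,0,8],[0,0,4],[0,0,2],[0,0,0]],"twist":[0,0,0,0,0,0,0,0]}'
python3 -c "
from h import *
go(.5057,-.2935,.0445,83.3)"
```

```text
time: 6.8
position: [0.5059, -0.2926, 0.0509]
ee_rot: [0.0, 0.059, 0.998, -0.0]
wrist_force: [0.5, -0.6, -0.6]
width: 0.0237
grip_force: 20.0
t 6.8 pos [ 0.5059 -0.2926  0.0509] psi 83.29 -> twist -0.01 then xyz mm 0.1 -0.9 6.4 width 0.0237 q6 -2.11
```

```bash
python3 -m jog '{"translation":[[0,-1,2],[0,0,2],[0,0,1],[0,0,0.5],[0,0,0],[0,0,0],[0,0,0],[0,0,0]],"twist":[0,0,0,0,0,0,0,0]}'
python3 -c "
from h import *
go(.5057,-.2935,.0445,83.3)"
```

```text
time: 7.6
position: [0.5055, -0.2935, 0.0451]
ee_rot: [0.0, 0.059, 0.998, -0.0]
wrist_force: [-0.3, 0.0, -1.0]
width: 0.0236
grip_force: 20.0
t 7.6 pos [ 0.5055 -0.2935  0.0451] psi 83.28 -> twist -0.02 then xyz mm -0.2 0.0 0.6 width 0.0236 q6 -2.11
```

```bash
python3 -m jog '{"translation":[[0,0,0.5],[0,0,0.5],[0,0,0.5],[0,0,0],[0,0,0],[0,0,0],[0,0,0],[0,0,0]],"twist":[0,0,0,0,0,0,0,0]}'
python3 -m jog '{"translation":[[0,0,0],[0,0,0],[0,0,0],[0,0,0],[0,0,-5],[0,0,-10],[0,0,-20],[0,0,-30]],"twist":[0,0,0,0,0,0,0,0]}' 0.6
python3 -c "
from h import *
go(.562,.2057,.12,97.2)"
```

```text
time: 8.4
position: [0.5055, -0.2935, 0.0436]
ee_rot: [0.0, 0.059, 0.998, -0.0]
wrist_force: [-0.3, 0.7, 0.5]
width: 0.0233
grip_force: 20.0
time: 9.2
position: [0.5044, -0.2927, 0.1083]
ee_rot: [-0.001, 0.059, 0.998, 0.001]
wrist_force: [-0.1, 0.3, 0.7]
width: 0.0521
grip_force: 0.0
t 9.2 pos [ 0.5044 -0.2927  0.1083] psi 83.28 -> twist -13.92 then xyz mm -119.6 487.3 -11.7 width 0.0521 q6 -2.11
```

```bash
python3 -m jog '{"translation":[[0,0,-20],[0,0,-12],[-5,20,0],[-8,32,0],[-10,40,0],[-10,40,0],[-10,40,0],[-10,40,0]],"twist":[-7,-6.9,0,0,0,0,0,0]}'
python3 -m jog '{"translation":[[-10,40,0],[-10,40,0],[-10,40,0],[-10,40,0],[-10,40,0],[-10,40,5],[-10,40,5],[-6,30,10]],"twist":[0,0,0,0,0,0,0,0]}'
python3 - <<'E'
from h import *
go(.562,.2057,.025,97.2)
cv2.imwrite('pics/v5.png',cv2.resize(viewer.grab_frame('scene')['img'][180:330,110:310,::-1],None,fx=3.5,fy=3.5))
E
```

```text
time: 10.0
position: [0.5319, -0.0751, 0.1418]
ee_rot: [0.001, -0.063, 0.998, -0.0]
wrist_force: [0.3, 0.6, 1.0]
width: 0.0522
grip_force: 0.0
time: 10.8
position: [0.5693, 0.2434, 0.1225]
ee_rot: [0.002, -0.063, 0.998, 0.001]
wrist_force: [1.3, 0.8, 0.1]
width: 0.0522
grip_force: 0.0
t 10.8 pos [0.5693 0.2434 0.1225] psi 97.25 -> twist 0.05 then xyz mm 11.9 -36.5 97.5 width 0.0522 q6 -1.42
```

View pics/v5.png

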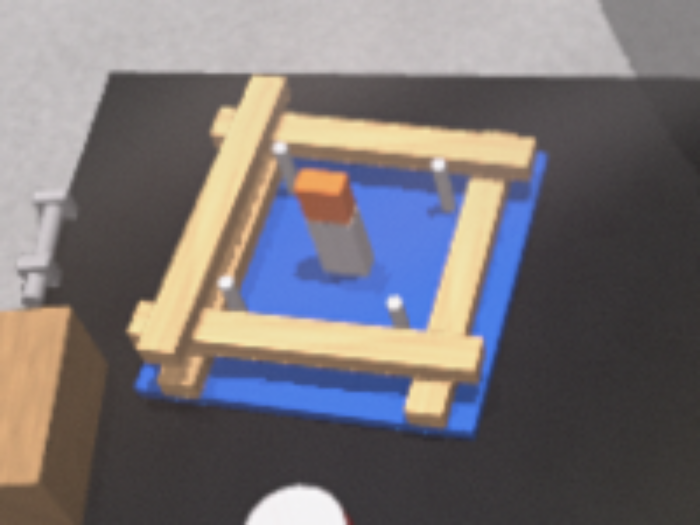

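The first slat lies at (210,215), directly above its bottom slat and outside the pegs. Now align over slat L.

```bash
python3 -m jog '{"translation":[[4,-12,0],[4,-12,0],[4,-12,0],[0,-2,10],[0,0,10],[0,0,5],[0,0,0],[0,0,0]],"twist":[0,0,0,0,0,0,0,0]}' 0.7
python3 - <<'E'
from h import *
go(.562,.2057,.025,97.2)
f=viewer.grab_frame("scene"); print(proj(f,[[.562+.1*.992,.2057+.1*.125,.048],[.562-.1*.992,.2057-.1*.125,.048]]))
E
```

```text
time: 11.65
position: [0.5609, 0.2015, 0.0951]
ee_rot: [-0.0, -0.063, 0.998, 0.0]
wrist_force: [0.1, -0.3, 0.3]
width: 0.0607
grip_force: 0.0
t 11.65 pos [0.5609 0.2015 0.0951] psi 97.19 -> twist -0.01 then xyz mm -1.6 4.0 70.1 width 0.0607 q6 -1.48
[[406.78739206 306.63040679]
 [387.2981653  229.16289844]]
```

```bash
python3 -m jog '{"translation":[[-1,4,10],[0,0,15],[0,0,15],[0,0,13],[0,0,9],[0,0,5],[0,0,3],[0,0,0]],"twist":[0,0,0,0,0,0,0,0]}'
python3 -m jog '{"translation":[[0,0,0],[0,0,0],[0,0,0],[0,0,0],[0,0,0],[0,0,0],[0,0,0],[0,0,0]],"twist":[0,0,0,0,0,0,0,0]}' 0 20
python3 -c "
from h import *
go(.562,.2057,.13,97.2)"
```

```text
time: 12.5
position: [0.5615, 0.2054, 0.0253]
ee_rot: [-0.0, -0.063, 0.998, -0.0]
wrist_force: [0.2, -0.1, -0.8]
width: 0.0609
grip_force: 0.0
time: 13.3
position: [0.5616, 0.2054, 0.0257]
ee_rot: [0.0, -0.063, 0.998, -0.0]
wrist_force: [-0.3, -1.1, 1.3]
width: 0.0239
grip_force: 20.0
t 13.3 pos [0.5616 0.2054 0.0257] psi 97.18 -> twist -0.02 then xyz mm -0.4 0.2 -104.3 width 0.0239 q6 -1.48
```

```bash
python3 -m jog '{"translation":[[0,0,-3],[0,0,-8],[0,0,-14],[0,0,-20],[0,0,-22],[0,0,-20],[0,0,-12],[0,0,-5]],"twist":[0,0,0,0,0,0,0,0]}'
python3 -c "
from h import *
go(.5243,-.1345,.13,83.3)"
```

```text
time: 14.1
position: [0.5627, 0.2057, 0.1321]
ee_rot: [0.002, -0.063, 0.998, 0.0]
wrist_force: [0.5, 0.0, 0.0]
width: 0.0238
grip_force: 20.0
t 14.1 pos [0.5627 0.2057 0.1321] psi 97.18 -> twist 13.88 then xyz mm -1.5 -342.4 2.1 width 0.0238 q6 -1.48
```

```bash
python3 -m jog '{"translation":[[0,0,0],[0,0,0],[0,0,0],[-1,-15,0],[0,-28,0],[0,-35,0],[0,-35,0],[0,-35,0]],"twist":[4.6,4.6,4.7,0,0,0,0,0]}'
python3 -m jog '{"translation":[[0,-35,0],[0,-35,0],[0,-35,0],[0,-35,0],[0,-28,0],[0,-18,0],[0,-8,0],[0,0,0]],"twist":[0,0,0,0,0,0,0,0]}'
python3 - <<'E'
from h import *
go(.5243,-.1345,.045,83.3)
cv2.imwrite('pics/v6.png',cv2.resize(viewer.grab_frame('scene')['img'][180:330,110:310,::-1],None,fx=3.5,fy=3.5))
E
```

```text
time: 14.9
position: [0.5442, 0.0562, 0.129]
ee_rot: [-0.0, 0.057, 0.998, -0.0]
wrist_force: [0.5, -0.2, -0.4]
width: 0.0236
grip_force: 20.0
time: 15.7
position: [0.5219, -0.1354, 0.1293]
ee_rot: [-0.0, 0.059, 0.998, 0.0]
wrist_force: [0.1, 0.3, -0.2]
width: 0.0236
grip_force: 20.0
t 15.7 pos [ 0.5219 -0.1354  0.1293] psi 83.24 -> twist -0.06 then xyz mm -2.3 1.2 84.3 width 0.0236 q6 -1.85
```

View pics/v6.png

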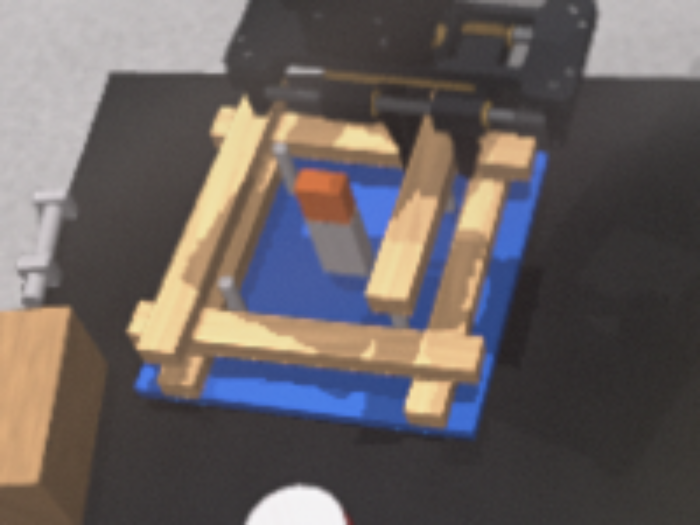

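The held slat at (410,230) is parallel to its bottom slat; its apparent offset comes from its height. Lower in two stages.

```bash
python3 -m jog '{"translation":[[-1,0,15],[-1,0,18],[0,0,18],[0,0,14],[0,0,8],[0,0,4],[0,0,0],[0,0,0]],"twist":[0,0,0,0,0,0,0,0]}'
python3 -c "
from h import *
go(.5243,-.1345,.0437,83.3)"
```

```text
time: 16.55
position: [0.5251, -0.1347, 0.0532]
ee_rot: [0.001, 0.058, 0.998, -0.0]
wrist_force: [0.5, -0.3, -1.1]
width: 0.024
grip_force: 20.0
t 16.55 pos [ 0.5251 -0.1347  0.0532] psi 83.29 -> twist -0.01 then xyz mm 0.8 0.1 9.5 width 0.024 q6 -1.85
```

```bash
python3 -m jog '{"translation":[[0,0,2.5],[0,0,2.5],[0,0,2],[0,0,1],[0,0,1],[0,0,0.5],[0,0,0],[0,0,0]],"twist":[0,0,0,0,0,0,0,0]}'
python3 -c "
from h import *
go(.5243,-.1345,.0437,83.3)"
```

```text
time: 17.35
position: [0.5245, -0.1346, 0.0436]
ee_rot: [-0.0, 0.059, 0.998, 0.0]
wrist_force: [-2.6, 0.6, 4.6]
width: 0.0234
grip_force: 20.0
t 17.35 pos [ 0.5245 -0.1346  0.0436] psi 83.29 -> twist -0.01 then xyz mm 0.2 0.0 -0.1 width 0.0234 q6 -1.85
```

Contact is felt (4.6 N up). Release, go up and look.

```bash
python3 -m jog '{"translation":[[0,0,0],[0,0,0],[0,0,0],[0,0,0],[0,0,-5],[0,0,-10],[0,0,-20],[0,0,-25]],"twist":[0,0,0,0,0,0,0,0]}' 0.6
python3 -m jog '{"translation":[[0,0,-20],[0,0,-15],[0,0,-5],[0,0,0],[0,0,0],[0,0,0],[0,0,0],[0,0,0]],"twist":[0,0,0,0,0,0,0,0]}'
python3 - <<'E'
from h import *
go(.515,-.2135,.15,83.3)
f=viewer.grab_frame('scene')
cv2.imwrite('pics/v7.png',cv2.resize(f['img'][180:330,110:310,::-1],None,fx=3.5,fy=3.5))
o=ortho(f,.102); q=np.zeros_like(o); q[150:320,440:600]=o[150:320,440:600]; rects(q,(0,160,150),(14,255,255),50)
E
```

```text
time: 18.15
position: [0.5239, -0.1343, 0.1035]
ee_rot: [-0.001, 0.059, 0.998, 0.0]
wrist_force: [0.2, 0.6, 1.2]
width: 0.0519
grip_force: 0.0
time: 18.95
position: [0.5241, -0.1344, 0.1423]
ee_rot: [-0.001, 0.059, 0.998, 0.0]
wrist_force: [0.3, 0.8, 0.2]
width: 0.052
grip_force: 0.0
t 18.95 pos [ 0.5241 -0.1344  0.1423] psi 83.28 -> twist -0.02 then xyz mm -0.2 -79.6 -7.7 width 0.052 q6 -1.85
[ 0.5199 -0.2133] size 28 16 ang of long axis -100.3
```

View pics/v7.png

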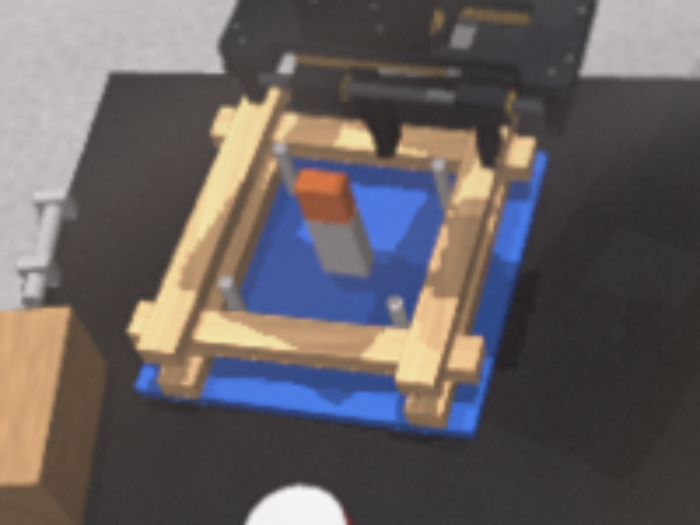

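Both top slats lie above the bottom slats, at (210,215) and (455,260), outside the pegs, and are released. Now the handle.

```bash
python3 -m jog '{"translation":[[0,-15,-5],[0,-25,0],[0,-22,0],[0,-12,0],[0,-6,0],[0,0,0],[0,0,0],[0,0,0]],"twist":[0,0,0,0,0,0,0,0]}' 0.75
python3 - <<'E'
from h import *
go(.5155,-.2135,.073,83.3)
f=viewer.grab_frame('scene')
cv2.imwrite('pics/v8.png',cv2.resize(f['img'][160:310,110:310,::-1],None,fx=3.5,fy=3.5))
E
```

```text
time: 19.8
position: [0.5152, -0.2132, 0.148]
ee_rot: [-0.0, 0.058, 0.998, 0.0]
wrist_force: [0.6, 0.9, 1.0]
width: 0.0654
grip_force: 0.0
t 19.8 pos [ 0.5152 -0.2132  0.148 ] psi 83.33 -> twist 0.03 then xyz mm -0.3 -0.2 75.0 width 0.0654 q6 -1.99
```

View pics/v8.png

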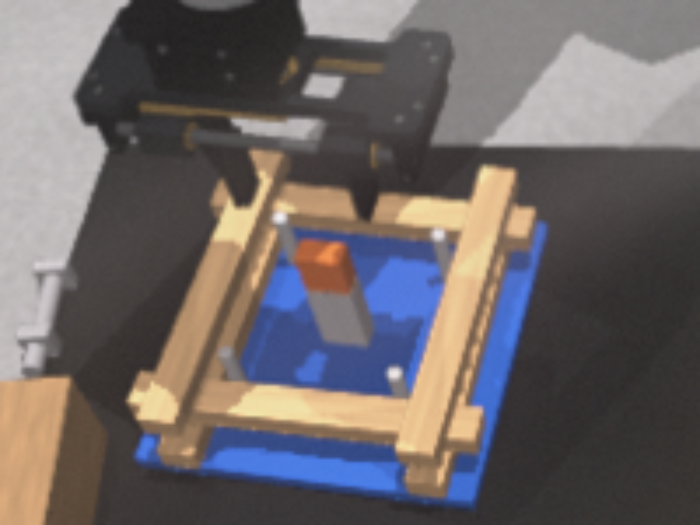

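The fingers at (240,200) and (365,215) hang above and straddle the line of the handle at (323,265), and both slats are in place. Descend and grip.

```bash
python3 -m jog '{"translation":[[0,0,12],[0,0,15],[0,0,15],[0,0,14],[0,0,10],[0,0,6],[0,0,2],[0,0,0]],"twist":[0,0,0,0,0,0,0,0]}'
python3 -m jog '{"translation":[[0,0,0],[0,0,0],[0,0,0],[0,0,0],[0,0,0],[0,0,0],[0,0,0],[0,0,0]],"twist":[0,0,0,0,0,0,0,0]}' 0 45
python3 -c "
from h import *
go(.5155,-.2135,.173,83.3)"
```

```text
time: 20.65
position: [0.5152, -0.2141, 0.0739]
ee_rot: [-0.0, 0.059, 0.998, 0.0]
wrist_force: [0.9, -0.1, 0.9]
width: 0.0655
grip_force: 0.0
time: 21.45
position: [0.5152, -0.2146, 0.0742]
ee_rot: [0.0, 0.059, 0.998, -0.0]
wrist_force: [-0.5, -3.5, 0.3]
width: 0.0295
grip_force: 45.0
t 21.45 pos [ 0.5152 -0.2146  0.0742] psi 83.28 -> twist -0.02 then xyz mm -0.2 1.1 -98.8 width 0.0295 q6 -1.99
```

Gripped on the 30 mm handle. Lift gently.

```bash
python3 -m jog '{"translation":[[0,0,-1],[0,0,-2],[0,0,-4],[0,0,-5],[0,0,-6],[0,0,-7],[0,0,-8],[0,0,-8]],"twist":[0,0,0,0,0,0,0,0]}'
python3 -m jog '{"translation":[[0,0,-8],[0,0,-8],[0,0,-8],[0,0,-8],[0,0,-8],[0,0,-7],[0,0,-6],[0,0,-4]],"twist":[0,0,0,0,0,0,0,0]}'
python3 -m jog '{"translation":[[0,0,-2],[0,0,-1],[0,0,0],[0,0,0],[0,0,0],[0,0,0],[0,0,0],[0,0,0]],"twist":[0,0,0,0,0,0,0,0]}'
python3 -m jog '{"translation":[[0,0,0],[0,0,0],[0,0,0],[0,0,0],[0,0,0],[0,0,0],[0,0,0],[0,0,0]],"twist":[0,0,0,0,0,0,0,0]}'
python3 - <<'E'
from h import *
go(.5155,-.2135,.173,83.3)
f=viewer.grab_frame('scene')
cv2.imwrite('pics/v9.png',cv2.resize(f['img'][120:300,90:330,::-1],None,fx=3.2,fy=3.2))
E
```

```text
time: 22.25
position: [0.5153, -0.214, 0.116]
ee_rot: [0.0, 0.059, 0.998, -0.0]
wrist_force: [0.6, 0.1, -7.5]
width: 0.0298
grip_force: 45.0
time: 23.05
position: [0.5153, -0.2141, 0.1727]
ee_rot: [0.0, 0.059, 0.998, -0.0]
wrist_force: [0.2, -0.3, -8.5]
width: 0.0292
grip_force: 45.0
time: 23.85
position: [0.5151, -0.214, 0.175]
ee_rot: [-0.0, 0.059, 0.998, 0.0]
wrist_force: [-0.1, -0.8, -8.2]
width: 0.0295
grip_force: 45.0
time: 24.65
position: [0.5152, -0.214, 0.175]
ee_rot: [-0.0, 0.059, 0.998, -0.0]
wrist_force: [1.2, -0.6, -8.3]
width: 0.0296
grip_force: 45.0
t 24.65 pos [ 0.5152 -0.214   0.175 ] psi 83.29 -> twist -0.01 then xyz mm -0.3 0.5 2.0 width 0.0296 q6 -1.99
```

View pics/v9.png

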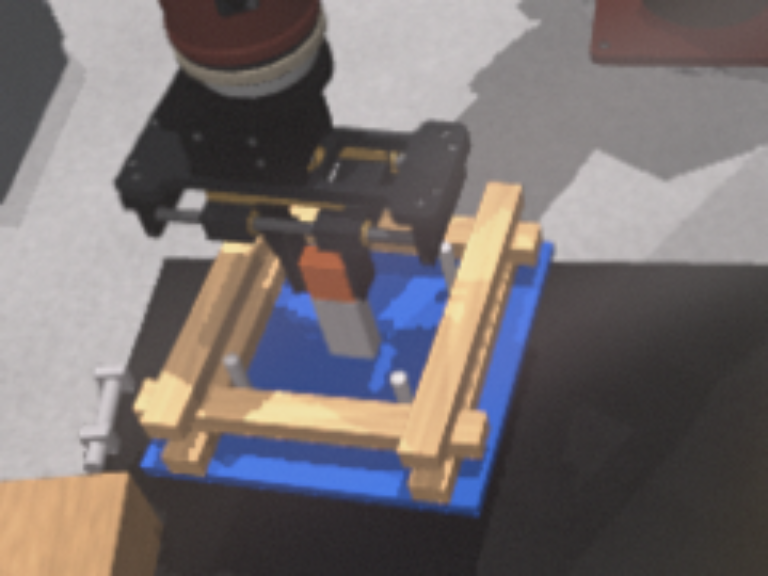

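The carrier hangs level by the handle at (330,270) with the tower intact, about 10 cm up and still.

```bash
python3 -c "
from cell import robot
print(robot.job_done())"
```

```text
the job is handed in; nothing more can be done
None
```

I handed the job in with both spare slats laid as the third layer and let go, and the carrier held level and still by its handle about 10 cm off the bench; no verdict came back.

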